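# Gauge a canister cap and sort it

### The arm

A 6-joint arm with a two-finger parallel gripper is mounted at the origin on the work surface. World frame = base frame: x ahead of the robot, y to its left, z up, the work surface at z = 0. Lengths are in m, angles in rad, forces in N, time in s.
With the tool pointing down it reaches from about 0.35 to 0.85 m from the base axis. Payload 8.1 kg.
Tool frame: the origin (TCP) lies on the centre line of the jaws, within the pads' length; the fingertips stand robot.tips_ahead ahead of it and the grasp point (between the pads) lies 8 mm behind it (robot.tips_ahead is the distance from the TCP to the fingertips, in m); z points along the fingers, y is the direction in which the jaws open and shut (so a half turn about z gives the same grasp; the last joint's range is limited). The gripper opens to 93 mm and grips with 3 to 60 N. Pads are 15 mm wide; open, the fingers measure 128 mm over their backs; the gripper's body (75 mm by 188 mm) begins 65 mm behind the grasp point.
Start: joints at [-1.402, 0.13, 1.488, -0, 1.523, -0.085], TCP at [0.151, -0.581, 0.203] pointing down, gripper open.
Joint ranges: [-2.96, 2.96], [-0.89, 2.26], [0.02, 2.5], [-1.34, 4.48], [0, 2.73], [-2.66, 2.66]. Speed limits (rad/s): [2.39, 2.39, 2.79, 3.14, 3.14, 3.14].

### API

Orientations are given as a rotation vector (axis times angle).
In Python, from plant import monitor, eyes, job, robot gives the robot as it stands.
- The arm moves only by the tool servo_tool, never from a script. Its argument "plan" is a list that holds one entry, the list of rows, each a list of 7 numbers: the closure, from -1 (fully open) to 1 (shut), so that 0 is half open, then the shift along the world's x, y, z in mm, then the turn, a rotation vector about the world's x, y, z in rad. In form: [[[hand, dx, dy, dz, ax, ay, az], ...]]. A call has 1 to 12 rows; each row shifts and turns the commanded pose from where the row before left it; what a row does not reach is not made up. A row lasts 1/10 s, in which the tool goes at most 50 mm and 8.59 degrees, less where a joint would pass 70% of its speed; a pose out of reach is approached as far as the arm can. A call with a gripper value outside its range is refused whole. The fingers move at their own pace and stop on an object; "force" is the grip in N (left out, the last holds). Time passes only in rows, so rows that do not move let the fingers close. It gives the time, the measured TCP pose, the force and the opening at its end, in the units of the state.
- monitor.read_state(): the state, without advancing time (a new reading comes with each control period).
- eyes.read_camera(name): name is "scene" or "top"; returns the picture (384x512x3 uint8, red, green, blue); there is no depth.
- eyes.camera_info(name): a dict with "mtx" (3x3 intrinsics, pixels), "R" (3x3) and "t" (3): a world point X has camera coordinates R X + t. Camera axes: x right, y down, z forward; pixel columns grow to the right and rows downward; lengths in m; the calibration is good to about 2 mm. A picture is of the moment at which its call begins. camera_info takes no time and is no camera call.
- job.close_job(): hands the job in, once; it reports no verdict.
The state is a dict: "t": time; "q": joint angles; "dq": joint speeds; "joint_torque": joint torques, N m; "tool_pos": TCP position; "orientation": TCP orientation; "force": force on the tool from outside, world axes, zero at the start; "wrist_torque": the same for the moment, N m; "opening": finger opening in m.
Only numpy, scipy, OpenCV 4.12 (cv2) and the standard library are available. Lean on these libraries where they do the work, as an engineer would, in place of code of your own. Each camera call takes 0.05 s, during which the arm holds its last target. There are 200 camera calls.

### The job

Check the brown canister cap on the threaded gauge: set it on the neck and screw it clockwise, gently, until it either turns fully home or stops dead part way, letting only the cap move the gauge's red pointer and never forcing it. Then unscrew it and set it down upright in the green tray if it went fully home, or in the red tray if it stopped short. Leave the jar, the canister and the tube rack where they stand.

Things in the scene. Friction and masses are not known exactly. Their poses are not given: they have to be found in the camera images.
- cap: Loose brown cap, about 0.1 kg, upright on the bench. Skirt 60 mm outside diameter, 40 mm high, open below (inside 52 mm wide, 36 mm deep). Origin: centre of the rim (underside), z up, x along the grip bar. Same when turned half a turn. About every second cap is faulty: a moulding stub under its roof, not visible from outside, stops it part way on the gauge.
- cap_bar (a point): Middle of the cap's grip bar, 52 mm above its rim: upright bar on the roof, 50 mm long (cap x), 12 mm wide (y), 24 mm tall; overall height 64 mm.
- cap_lug (a point): Centre of one of the cap's two inner lugs, 5 mm above the rim, on the cap's x axis (the other is opposite): round, 5 mm thick, pointing in to 21.5 mm from the axis. A yellow ear outside the skirt marks each lug, reaching out to 39 mm from the axis, 0.5 to 6.5 mm above the rim.
- gauge: Fixed threaded gauge: square plate 120 mm wide, 14 mm thick, with an upright steel neck: core 40 mm diameter, thread 49 mm over crests, top 33 mm above the underside with a 3 mm lead-in, two small brass keys on top up to 41.5 mm. Origin: centre of the underside, z up along the neck. More than 50 N between cap and gauge (about 0.7 N m when turned against a stop) damages it.
- gauge_slot (a point): Yellow stripe on the plate on the gauge's x axis, 47 mm from the neck's axis (another opposite), marking the open slots for the lugs. Lower the cap with its x axis along the gauge's, either way round (16 degrees anticlockwise to 8 clockwise of it still enters). The lugs meet the thread with the rim 22 mm above the gauge's underside, 8 mm above the plate.
- gauge_seat (a point): Point on the neck's axis at the plate's upper face, 14 mm above the gauge's underside; a cap fully home has its rim here. Right-hand two-start quick thread, 2 mm axial play: from the slots, clockwise (seen from above) lowers the rim 1.07 mm per 10 degrees. The rim is down on the plate at 75 degrees from the gauge's x axis; an end stop blocks turning at 80.
- gauge_key (a point): Middle of the neck's top, 33 mm above the gauge's underside, between the brass keys. A faulty cap's stub strikes a key and the cap stops dead about 40 degrees clockwise of the gauge's x axis, rim 3 to 4 mm off the plate. To take any cap off, turn it back anticlockwise until its ears are at the yellow stripes again, then lift straight up.
- pointer (a joint): Red drag pointer on the plate: turns about the neck's axis, rad, growing clockwise from above. Post 5 mm thick, 36.5 mm from the axis, 15 to 29 mm above the underside; needle out to 55 mm. Rests at 0 to 0.06. The cap's ear pushes it in the last 20 to 25 degrees of turn, to 0.4 to 0.5 when home (above 0.25: home, below 0.15: not); it stays there when the cap is unscrewed.
- tray_pass_in (a point): Centre of the inner floor of the fixed green tray, for caps that turn fully home: open tray 120 x 120 mm outside, walls 4 mm thick and 22 mm high, floor 4 mm thick (this point is 4 mm above the bench).
- tray_fault_in (a point): Centre of the inner floor of the fixed red tray, for caps that stop short; same size as the green tray.
- sample_jar: Glass sample jar with an orange lid, 52 mm diameter, 75 mm tall; a bystander. Origin: centre of its underside.
- canister: Closed brown canister with a white lid, 64 mm diameter, 80 mm tall; a bystander. Origin: centre of its underside.
- tube_rack: Blue rack with capped sample tubes, 55 x 150 mm, 84 mm tall; a bystander. Origin: centre of its underside.
Things that resemble listed ones, but are neither listed nor needed, are in the scene too. Leave any purple look-alike of the cap alone.

How it is judged:
On the way:
1. the cap, screwed on the gauge, has been turned until it stops: fully home (pointer pushed over, rim on the plate) or against its own fault part way (horizontal distance between cap and gauge below 0.004 m and angle between cap's own z axis and vertical below 0.1 rad and ((value of joint pointer above 0.25 rad and z of cap in the frame of gauge below 0.0165 m) or (contact force between stub_c0 and gauge above 1.5 N and z of cap in the frame of gauge below 0.0205 m))), for 0.1 s.
At the end, for the whole second after the job is handed in: The cap stands upright (within 0.1 rad) and at rest, flat on the floor of the right tray, its axis within 28 mm of the tray's centre: the green tray if the cap had turned fully home (pointer above 0.25), the red tray if it stopped short (pointer below 0.15) (linear speed of cap below 0.02 m/s and angular speed of cap below 0.2 rad/s and angle between cap's own z axis and vertical below 0.1 rad and ((value of joint pointer above 0.25 rad and horizontal distance between cap and tray_pass_in below 0.028 m and z of cap in the frame of tray_pass_in between -0.004 and 0.004 m) or (value of joint pointer below 0.15 rad and horizontal distance between cap and tray_fault_in below 0.028 m and z of cap in the frame of tray_fault_in between -0.004 and 0.004 m))); the robot touches nothing.
It fails at once if more than 50 N between cap and gauge (contact force between cap and gauge above 50 N).
It fails at once if the robot touches the pointer (contact force between any of the fingers, the arm and pointer above 0.3 N).
It fails at once if the cap is dropped or slammed into a tray (more than 40 N) (contact force between cap and tray_pass above 40 N or contact force between cap and tray_fault above 40 N).
It fails at once if the jar, the canister or the tube rack is moved more than 20 mm (distance of any of sample_jar, canister, tube_rack from where it was at the start of the episode above 0.02 m).
It also fails if it takes over 72 s, if anything falls off the work surface, if the arm or the gripper's body presses on something with over 40 N, if the wrist force passes 120 N, or if a joint passes its speed limit or range.

## Working session

There is one attempt and no reset: what is moved stays moved. The work goes in short steps, Python scripts to look and compute and a tool call to move; the robot and the scene stay as the last step left them, time stands still between calls to the robot, and variables do not carry over. Pictures are saved under pics/ and viewed, about 8 in all and at most 12, crops included, and the job is handed in when it is done.

Besides the shell and the picture viewer there is one more tool, called after "Request:" by a JSON object that holds its "api" and its "payload". servo_tool: Moves the arm, as the interface text tells. Its arguments: {"type":"object","properties":{"plan":{"type":"array"},"force":{"type":"number"}},"required":["plan"]}

```bash
mkdir -p pics
python3 - <<'E'
from plant import monitor, eyes, job, robot
import cv2
s=monitor.read_state()
print(s, robot.tips_ahead)
for n in("scene","top"):
    i=eyes.camera_info(n); print(n,i)
    cv2.imwrite(f"pics/{n}0.png",cv2.resize(eyes.read_camera(n)[:,:,::-1],(800,600),interpolation=cv2.INTER_CUBIC))
E
```

```text
{'t': 0.0, 'q': array([-1.40241115e+00,  1.31144962e-01,  1.48926549e+00, -8.35177114e-06,
        1.52300631e+00, -8.54057026e-02]), 'dq': array([ 0.00052065, -0.00053278, -0.00098361, -0.00054562, -0.00018275,
        0.00060062]), 'joint_torque': array([ 3.01986831e-03, -5.59841144e+01, -4.91751945e+01,  7.69541832e-02,
        3.56232037e-02, -1.57857198e-04]), 'tool_pos': array([ 0.15056011, -0.58018754,  0.20210473]), 'orientation': array([-3.11452528e+00, -3.97354782e-01,  1.31862200e-04]), 'force': array([0.4723734 , 0.20191907, 1.03816954]), 'wrist_torque': array([-0.07281413, -0.02065123,  0.02482597]), 'opening': 0.09304029602368397} 0.011
scene {'mtx': array([[447.9154765 ,   0.        , 263.44062879],
       [  0.        , 447.9154765 , 188.19842326],
       [  0.        ,   0.        ,   1.        ]]), 'R': array([[ 0.63587793,  0.77177227, -0.00517951],
       [ 0.6131716 , -0.5092566 , -0.60388601],
       [-0.46870017,  0.38082186, -0.79705386]]), 't': array([-0.46490297, -0.25535613,  1.48823098])}
top {'mtx': array([[362.12663255,   0.        , 252.71776148],
       [  0.        , 362.12663255, 192.36903998],
       [  0.        ,   0.        ,   1.        ]]), 'R': array([[ 0.0180364 , -0.99980359, -0.00821449],
       [-0.99517742, -0.01715944, -0.09657877],
       [ 0.09641885,  0.00991681, -0.99529145]]), 't': array([0.08385642, 0.61848893, 0.91454512])}
```

View pics/top0.png

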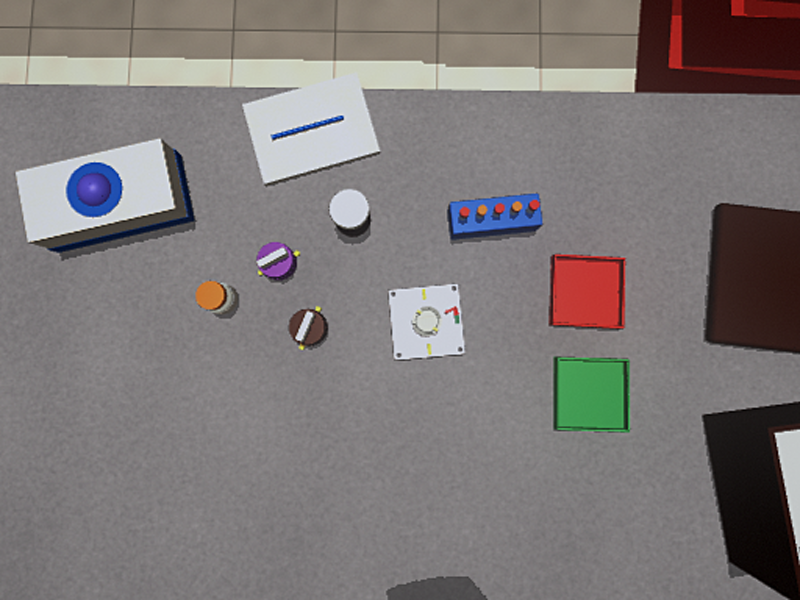

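View pics/scene0.png

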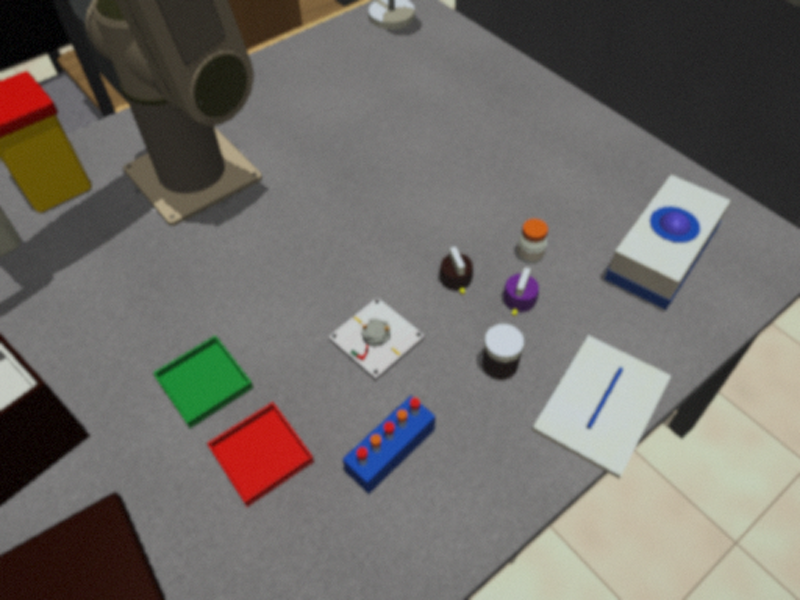

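Top view: brown cap at (308,326), gauge at (427,321), purple look-alike at (275,260), red tray at (588,292), green tray at (592,394). I'll enlarge the cap and gauge in both views.

Run:
```python
from plant import eyes
import cv2, numpy as np
T=eyes.read_camera("top")[:,:,::-1]; S=eyes.read_camera("scene")[:,:,::-1]
def c(I,x,y): return cv2.resize(I[y:y+60,x:x+80],(400,300),interpolation=cv2.INTER_CUBIC)
# origins
o=dict(tc=(157,179),tg=(233,176),sc=(252,142),sg=(201,186))
print(o)
cv2.imwrite("pics/crop1.png",np.vstack([np.hstack([c(T,*o['tc']),c(T,*o['tg'])]),np.hstack([c(S,*o['sc']),c(S,*o['sg'])])]))
```

```text
{'tc': (157, 179), 'tg': (233, 176), 'sc': (252, 142), 'sg': (201, 186)}
```

View pics/crop1.png

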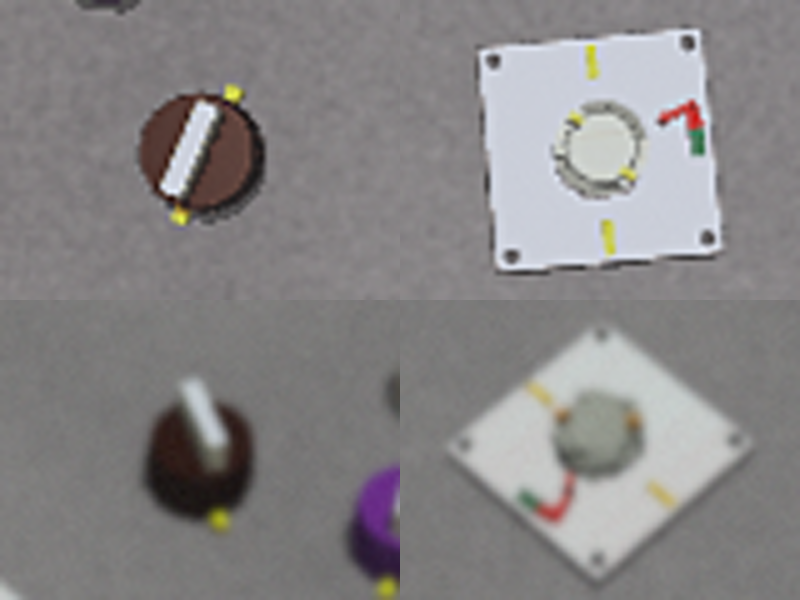

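Crop, top row: cap bar runs from (208,103) to (174,193), its ears at (233,93) and (180,216). Gauge stripes at (592,62) and (608,237), holes centred at (600,149), pointer at rest on the right. Bottom row: bar top centre at (204,412), ear at (220,519), gauge hole centre at (599,445).

```bash
cat > h.py <<'E'
from plant import eyes, monitor
import numpy as np
from scipy.spatial.transform import Rotation as Rn
def ray(cam,u,v,z):
    i=eyes.camera_info(cam); R,t=np.array(i["R"]),np.array(i["t"])
    d=R.T@np.linalg.solve(i["mtx"],[u,v,1]); c=-R.T@t
    return (c+d*(z-c[2])/d[2])
O=dict(tc=(157,179),tg=(233,176),sc=(252,142),sg=(201,186)); P=dict(tc=(0,0),tg=(400,0),sc=(0,300),sg=(400,300))
def cr(k,x,y,z): return ray("top" if k[0]=="t" else "scene",(x-P[k][0]+.5)/5-.5+O[k][0],(y-P[k][1]+.5)/5-.5+O[k][1],z)
def px(cam,u,v,z): return ray(cam,(u+.5)/1.5625-.5,(v+.5)/1.5625-.5,z)
def st():
    s=monitor.read_state(); R=Rn.from_rotvec(s["orientation"]).as_matrix()
    print("t",round(s["t"],2),"p",np.round(1000*s["tool_pos"],1),"jawdeg",round(np.degrees(np.arctan2(R[1,1],R[0,1])),2),"z",np.round(R[:,2],3),"F",np.round(s["force"],1),"M",np.round(s["wrist_torque"],2),"op",round(1000*s["opening"],1),"q",np.round(s["q"],2))
E
python3 - <<'E'
from h import *
a=lambda v:np.degrees(np.arctan2(v[1],v[0])).round(1)
m=lambda v:np.round(1000*v[:2],1)
b1,b2=cr('tc',208,103,.064),cr('tc',174,193,.064); print("bar",m((b1+b2)/2),a(b1-b2))
e1,e2=cr('tc',233,93,.0065),cr('tc',180,216,.0065); print("ears",m((e1+e2)/2),a(e1-e2),np.linalg.norm(e1-e2))
print("scene bar",m(cr('sc',204,412,.064)),"roof",m(cr('tc',199,152,.04)))
g1,g2=cr('tg',592,62,.014),cr('tg',608,237,.014); print("gauge str",m((g1+g2)/2),a(g1-g2),np.linalg.norm(g1-g2))
h=[cr('tg',*p,.014) for p in((493,61),(688,42),(707,237),(511,256))]; print("holes",m(sum(h)/4),a(h[0]-h[3]),a(h[1]-h[2]),a(h[0]-h[1])-90)
k=[cr('sg',*p,.014) for p in((601,335),(735,440),(597,560),(463,444))]; print("scene holes",m(sum(k)/4),a(k[0]-k[1]),a(k[1]-k[2]))
s1,s2=cr('sg',540,394,.014),cr('sg',661,494,.014); print("scene str",m((s1+s2)/2),a(s1-s2))
for n,cs in dict(red=((551,254),(625,257),(625,328),(550,327)),green=((555,357),(629,359),(629,431),(554,429))).items(): print(n,m(sum(px('top',*c,.022) for c in cs)/4))
st()
E
```

```text
bar [571.3 238.9] -18.9
ears [570.9 240.3] -21.6 0.07105415511308802
scene bar [568.  240.6] roof [570.5 238.8]
gauge str [584.7  41.8] 5.9 0.09298886260113251
holes [585.1  41.9] 6.3 6.0 6.599999999999994
scene holes [580.9  42.5] -173.1 96.5
scene str [581.3  42.5] -173.5
red [ 639.5 -228.9]
green [ 469.  -232.9]
t 0.2 p [ 150.6 -580.4  202.5] jawdeg -75.46 z [-0.     0.001 -1.   ] F [-0.1  0.2  0.6] M [ 0.01 -0.08 -0.02] op 93.0 q [-1.4   0.13  1.49 -0.    1.52 -0.09]
```

Both cameras agree on the relative shift (about 13.5, -198 mm), with a shared bias of 2 mm. I'll move over the cap.

Request:
{"api": "servo_tool", "payload": {"plan": [[[0.25, 24, 40, 0, 0, 0, 0.145], [0.25, 24, 40, 0, 0, 0, 0.145], [0.25, 24, 40, 0, 0, 0, 0.145], [0.25, 24, 40, 0, 0, 0, 0.145], [0.25, 24, 40, 0, 0, 0, 0.145], [0.25, 24, 40, 0, 0, 0, 0.145], [0.25, 24, 40, 0, 0, 0, 0.145], [0.25, 24, 40, 0, 0, 0, 0.145], [0.25, 24, 40, 0, 0, 0, 0.145], [0.25, 24, 40, 0, 0, 0, 0.145], [0.25, 24, 40, 0, 0, 0, 0.145], [0.25, 24, 40, 0, 0, 0, 0.145]]], "force": 20}}

```text
t: 1.4
tool_pos: [0.4393, -0.0989, 0.2033]
orientation: [1.697, 2.643, 0.0]
force: [0.8, -1.2, -0.4]
opening: 0.0349
```

```bash
python3 -c "from h import *; st()"
```

```text
t 1.4 p [439.3 -98.9 203.3] jawdeg 24.58 z [ 0.001 -0.    -1.   ] F [ 0.8 -1.2 -0.4] M [-0.05 -0.1   0.02] op 34.9 q [-0.34 -0.29  1.88 -0.    1.54 -0.76]
```

Request:
{"api": "servo_tool", "payload": {"plan": [[[0.25, 14.5, 37.7, 0, 0, 0, 0.087], [0.25, 14.5, 37.7, 0, 0, 0, 0.087], [0.25, 14.5, 37.7, 0, 0, 0, 0.087], [0.25, 14.5, 37.7, 0, 0, 0, 0.087], [0.25, 14.5, 37.7, 0, 0, 0, 0.087], [0.25, 14.5, 37.7, 0, 0, 0, 0.087], [0.25, 14.5, 37.7, 0, 0, 0, 0.087], [0.25, 14.5, 37.7, 0, 0, 0, 0.087], [0.25, 14.5, 37.7, 0, 0, 0, 0.087], [0.25, 0, 0, -40, 0, 0, 0], [0.25, 0, 0, -40, 0, 0, 0], [0.25, 0, 0, 0, 0, 0, 0]]]}}

```text
t: 2.6
tool_pos: [0.5644, 0.2374, 0.1158]
orientation: [-0.567, -3.079, 0.009]
force: [-1.0, -0.1, -0.1]
opening: 0.0345
```

Run:
```python
from h import *
import cv2
st()
T=eyes.read_camera("top")[:,:,::-1]; S=eyes.read_camera("scene")[:,:,::-1]
c=lambda I,x,y: cv2.resize(I[y:y+90,x:x+80],(400,450),interpolation=cv2.INTER_CUBIC)
cv2.imwrite("pics/c2.png",np.hstack([c(T,157,164),c(S,252,112)]))
```

```text
t 2.6 p [564.4 237.4 115.8] jawdeg 69.14 z [-0.011 -0.004 -1.   ] F [-1.  -0.1 -0.1] M [-0.02 -0.12 -0.03] op 34.5 q [ 0.31  0.23  1.54 -0.    1.39 -0.89]
```

View pics/c2.png

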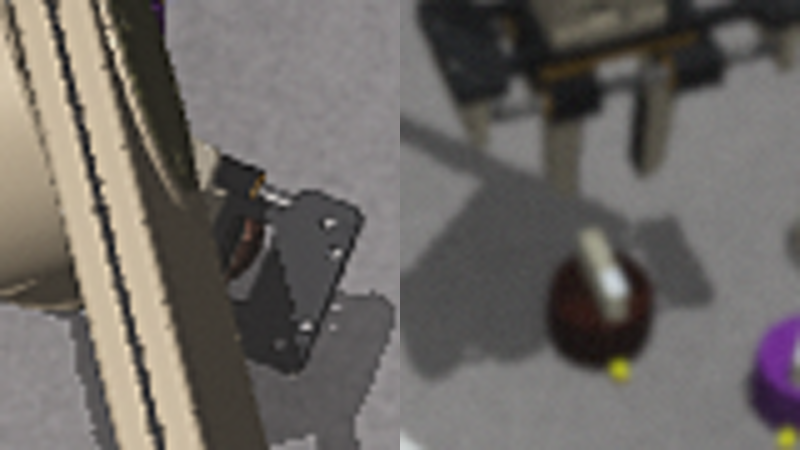

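Scene crop: the open fingers are above and square to the bar at about (600,275); the top view is blocked by the arm. I'll settle, then go down slowly.

Request:
{"api": "servo_tool", "payload": {"plan": [[[0.25, 0, 1, -25, 0, 0, 0], [0.25, 0, 0, -25, 0, 0, 0], [0.25, 0, 0, 0, 0, 0, 0], [0.25, 0, 0, 0, 0, 0, 0], [0.25, 0, 0, 0, 0, 0, 0]]]}}

```text
t: 3.2
tool_pos: [0.5711, 0.24, 0.0764]
orientation: [0.57, 3.086, 0.003]
force: [0.3, 0.7, -0.1]
opening: 0.0348
```

```bash
python3 -c "from h import *; st()"
```

```text
t 3.2 p [571.1 240.   76.4] jawdeg 69.08 z [ 0.004  0.001 -1.   ] F [ 0.3  0.7 -0.1] M [ 0.04 -0.2   0.02] op 34.8 q [ 0.32  0.27  1.57  0.    1.3  -0.89]
```

Request:
{"api": "servo_tool", "payload": {"plan": [[[0.25, 0, 0, -10, 0, 0, 0], [0.25, 0, 0, -8, 0, 0, 0], [0.25, 0, 0, 0, 0, 0, 0], [0.25, 0, 0, 0, 0, 0, 0], [0.25, 0, 0, 0, 0, 0, 0], [0.25, 0, 0, 0, 0, 0, 0]]]}}

```text
t: 3.8
tool_pos: [0.5694, 0.2396, 0.0554]
orientation: [0.57, 3.089, 0.0]
force: [-1.1, -0.2, -0.2]
opening: 0.0347
```

```bash
python3 -c "from h import *; st()"
```

```text
t 3.8 p [569.4 239.6  55.4] jawdeg 69.1 z [ 0.  0. -1.] F [-1.1 -0.2 -0.2] M [-0.02 -0.15  0.01] op 34.7 q [ 0.32  0.29  1.58  0.    1.27 -0.89]
```

Request:
{"api": "servo_tool", "payload": {"plan": [[[1, 0, 0, -1, 0, 0, 0], [1, 0, 0, 0, 0, 0, 0], [1, 0, 0, 0, 0, 0, 0], [1, 0, 0, 0, 0, 0, 0], [1, 0, 0, 0, 0, 0, 0], [1, 0, 0, 15, 0, 0, 0], [1, 0, 0, 25, 0, 0, 0], [1, 0, 0, 25, 0, 0, 0], [1, 0, 0, 0, 0, 0, 0], [1, 0, 0, 0, 0, 0, 0]]], "force": 20}}

```text
t: 4.8
tool_pos: [0.57, 0.2398, 0.1208]
orientation: [0.569, 3.087, 0.002]
force: [-0.6, -0.7, 0.0]
opening: 0.0005
```

```bash
python3 -c "from h import *; st()"
```

```text
t 4.8 p [570.  239.8 120.8] jawdeg 69.1 z [ 0.003  0.001 -1.   ] F [-0.6 -0.7  0. ] M [ 0.02 -0.14 -0.04] op 0.5 q [ 0.32  0.23  1.53  0.    1.38 -0.89]
```

The fingers closed fully on nothing. I'll look.

Run:
```python
from h import *
import cv2
st()
S=eyes.read_camera("scene")[:,:,::-1]
cv2.imwrite("pics/c3.png",cv2.resize(S[102:207,222:362],(800,600),interpolation=cv2.INTER_CUBIC))
```

```text
t 4.8 p [570.  239.8 120.8] jawdeg 69.1 z [ 0.003  0.001 -1.   ] F [-0.6 -0.7  0. ] M [ 0.02 -0.14 -0.04] op 0.5 q [ 0.32  0.23  1.53  0.    1.38 -0.89]
```

View pics/c3.png

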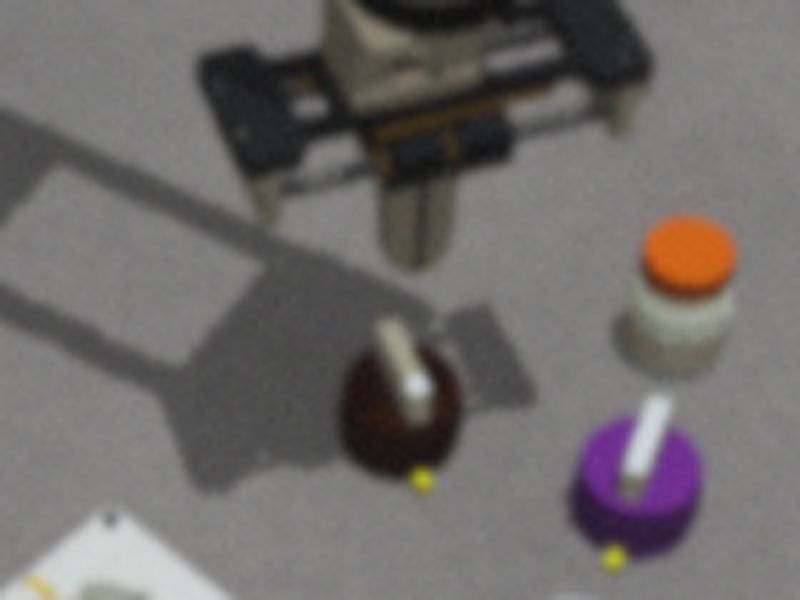

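Scene crop: cap undisturbed (bar at (404,362), ear at (422,480)), fingers shut above it with tips at (415,268). The lift may have begun before the fingers reached the bar. I'll check whether the tool's position agrees with the camera.

Run:
```python
from h import *
i=eyes.camera_info("scene")
for X in([.570,.2398,.1098],[.570,.2398,.0],[.570,.2398,.064]):
    p=i["mtx"]@(i["R"]@np.array(X)+i["t"]); p=p[:2]/p[2]; print(((p-[222,102])+.5)*5.714-.5)
```

```text
[410.59231209 297.90699495]
[400.2687331  440.35235146]
[406.11197332 359.72697561]
```

Request:
{"api": "servo_tool", "payload": {"plan": [[[0.25, 0, 0, -20, 0, 0, 0], [0.25, 0, 0, -20, 0, 0, 0], [0.25, 0, 0, -15, 0, 0, 0], [0.25, 0, 0, -8, 0, 0, 0], [0.25, 0, 0, 0, 0, 0, 0], [0.25, 0, 0, 0, 0, 0, 0], [0.25, 0, 0, 0, 0, 0, 0], [0.25, 0, 0, 0, 0, 0, 0]]]}}

```text
t: 5.65
tool_pos: [0.57, 0.2398, 0.0573]
orientation: [0.57, 3.088, 0.001]
force: [-0.5, 0.1, 0.3]
opening: 0.0351
```

Run:
```python
from h import *
import cv2
st()
S=eyes.read_camera("scene")[:,:,::-1]
cv2.imwrite("pics/c4.png",cv2.resize(S[122:182,257:337],(800,600),interpolation=cv2.INTER_CUBIC))
```

```text
t 5.65 p [570.  239.8  57.3] jawdeg 69.1 z [ 0.002  0.001 -1.   ] F [-0.5  0.1  0.3] M [ 0.07 -0.21  0.02] op 35.1 q [ 0.32  0.29  1.58 -0.    1.27 -0.89]
```

View pics/c4.png

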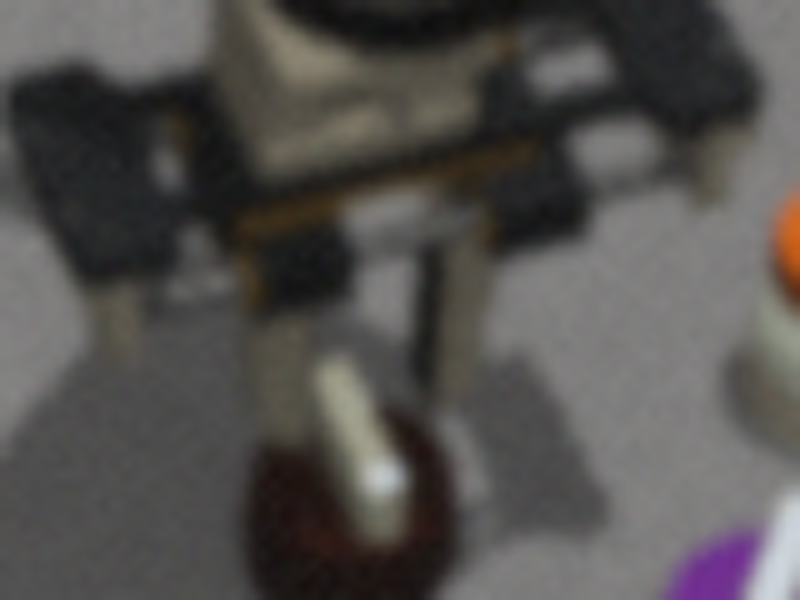

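The finger tips' midpoint (367,420) lies at the same pixel as the bar top (355,420), so the tips look about as high as the bar top, about 17 mm higher than the state implies. I'll test by closing here, without lifting, at a slightly lower height.

Request:
{"api": "servo_tool", "payload": {"plan": [[[0.25, 0, 0, -3, 0, 0, 0], [0.25, 0, 0, 0, 0, 0, 0], [1, 0, 0, 0, 0, 0, 0], [1, 0, 0, 0, 0, 0, 0], [1, 0, 0, 0, 0, 0, 0], [1, 0, 0, 0, 0, 0, 0], [1, 0, 0, 0, 0, 0, 0], [1, 0, 0, 0, 0, 0, 0], [1, 0, 0, 0, 0, 0, 0], [1, 0, 0, 0, 0, 0, 0]]], "force": 20}}

```text
t: 6.7
tool_pos: [0.5692, 0.2395, 0.0532]
orientation: [0.57, 3.089, 0.0]
force: [-0.3, -0.2, 0.2]
opening: 0.0006
```

```bash
python3 -c "from h import *; st()"
```

```text
t 6.7 p [569.2 239.5  53.2] jawdeg 69.1 z [ 0.  0. -1.] F [-0.3 -0.2  0.2] M [ 0.   -0.14  0.03] op 0.6 q [ 0.32  0.29  1.58 -0.    1.26 -0.89]
```

Closed fully again with no contact, so the tips really are above the bar top at TCP z = 53. That puts them roughly 7–11 mm above the TCP, not 11 mm below it. I'll go lower with the fingers open and watch the force for roof contact.

Request:
{"api": "servo_tool", "payload": {"plan": [[[0.25, 0, 0, 0, 0, 0, 0], [0.25, 0, 0, 0, 0, 0, 0], [0.25, 0, 0, 0, 0, 0, 0], [0.25, 0, 0, 0, 0, 0, 0], [0.25, 0, 0, -5, 0, 0, 0], [0.25, 0, 0, -5, 0, 0, 0], [0.25, 0, 0, -4, 0, 0, 0], [0.25, 0, 0, 0, 0, 0, 0], [0.25, 0, 0, 0, 0, 0, 0], [0.25, 0, 0, 0, 0, 0, 0]]]}}

```text
t: 7.7
tool_pos: [0.5693, 0.2396, 0.0393]
orientation: [0.57, 3.089, 0.0]
force: [-0.5, -0.2, -0.2]
opening: 0.0345
```

Request:
{"api": "servo_tool", "payload": {"plan": [[[0.25, 0, 0, -3, 0, 0, 0], [0.25, 0, 0, 0, 0, 0, 0], [0.25, 0, 0, 0, 0, 0, 0], [0.25, 0, 0, 0, 0, 0, 0]]]}}

```text
t: 8.1
tool_pos: [0.5692, 0.2395, 0.0362]
orientation: [0.57, 3.089, -0.0]
force: [0.2, 0.6, 0.6]
opening: 0.0346
```

Request:
{"api": "servo_tool", "payload": {"plan": [[[1, 0, 0, 0, 0, 0, 0], [1, 0, 0, 0, 0, 0, 0], [1, 0, 0, 0, 0, 0, 0], [1, 0, 0, 0, 0, 0, 0], [1, 0, 0, 0, 0, 0, 0], [1, 0, 0, 0, 0, 0, 0], [1, 0, 0, 0, 0, 0, 0]]], "force": 20}}

```text
t: 8.8
tool_pos: [0.5691, 0.2395, 0.036]
orientation: [-0.57, -3.089, 0.0]
force: [0.4, 0.7, -0.5]
opening: 0.0117
```

```bash
python3 -c "from h import *; st()"
```

```text
t 8.8 p [569.1 239.5  36. ] jawdeg 69.1 z [-0. -0. -1.] F [ 0.4  0.7 -0.5] M [ 0.06 -0.17  0.01] op 11.7 q [ 0.32  0.31  1.59 -0.    1.24 -0.89]
```

Gripped at 11.7 mm, which matches the 12 mm bar; the rim is 36 mm below the TCP. I'll lift and carry it to just above the neck.

Request:
{"api": "servo_tool", "payload": {"plan": [[[1, 0, 0, 10, 0, 0, 0], [1, 0, 0, 20, 0, 0, 0], [1, 0, 0, 25, 0, 0, 0], [1, 1.7, -24.7, 0, 0, 0, 0.065], [1, 1.7, -24.7, 0, 0, 0, 0.065], [1, 1.7, -24.7, 0, 0, 0, 0.065], [1, 1.7, -24.7, 0, 0, 0, 0.065], [1, 1.7, -24.7, 0, 0, 0, 0.065], [1, 1.7, -24.7, 0, 0, 0, 0.065], [1, 1.7, -24.7, 0, 0, 0, 0.065], [1, 1.5, -24.9, 0, 0, 0, 0.065]]]}}

```text
t: 9.9
tool_pos: [0.5828, 0.0407, 0.092]
orientation: [-0.248, 3.131, -0.0]
force: [-0.3, 0.1, -1.1]
opening: 0.0116
```

Request:
{"api": "servo_tool", "payload": {"plan": [[[1, 0, 0, 0, 0, 0, 0], [1, 0, 0, 0, 0, 0, 0], [1, 0, 0, 0, 0, 0, 0], [1, 0, 0, 0, 0, 0, 0], [1, 0, 0, 0, 0, 0, 0]]]}}

```text
t: 10.4
tool_pos: [0.5825, 0.0426, 0.0912]
orientation: [-0.245, 3.132, 0.0]
force: [0.6, 0.1, -0.8]
opening: 0.0117
```

Run:
```python
from h import *
import cv2
st()
T=eyes.read_camera("top")[:,:,::-1]; S=eyes.read_camera("scene")[:,:,::-1]
c=lambda I,x,y: cv2.resize(I[y:y+90,x:x+60],(400,600),interpolation=cv2.INTER_CUBIC)
cv2.imwrite("pics/c5.png",np.hstack([c(T,243,161),c(S,211,151)]))
```

```text
t 10.4 p [582.5  42.6  91.2] jawdeg 98.94 z [ 0.  0. -1.] F [ 0.6  0.1 -0.8] M [ 0.08 -0.18 -0.04] op 11.7 q [-0.01  0.17  1.66  0.    1.32 -1.74]
```

View pics/c5.png

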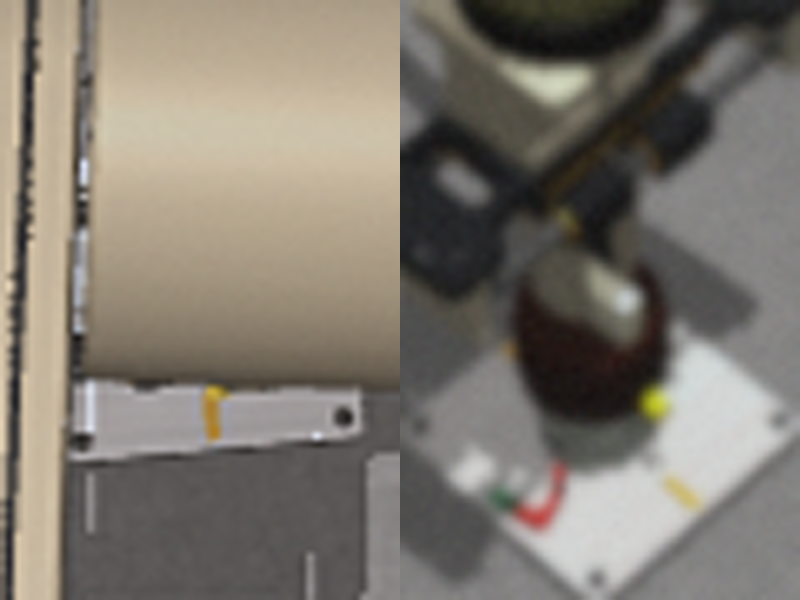

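Scene: the near ear is at (655,403), the near stripe at (683,492), the skirt spans columns 515–665. The pointer is untouched and the top view is blocked. Next, the offset from the neck.

Run:
```python
from h import *
f=lambda x,y:(((x-400)+.5)/6.667-.5+211,(y+.5)/6.667-.5+151)
a=np.radians(8.94); z=.0552
for y in(401,403,405):
  e=ray("scene",*f(655,y),z+.0035)[:2]; print("ear->centre",1000*(e-.0355*np.array([np.cos(a),np.sin(a)])))
i=eyes.camera_info("scene")
def pr(X): p=i["mtx"]@(i["R"]@np.array(X)+i["t"]); p=p[:2]/p[2]; return ((p-[211,151])+.5)*6.667-.5+[400,0]
th=np.linspace(0,2*np.pi,73)
C=np.array([.5811,.0425])
for zz in (z,z+.04):
  q=np.array([pr([*(C+.03*np.array([np.cos(t),np.sin(t)])),zz]) for t in th]); print("z",zz,"cols",q[:,0].min(),q[:,0].max(),"rowmax",q[:,1].max(),"rowmin",q[:,1].min())
print("ear expect",pr([*(C+.0355*np.array([np.cos(a),np.sin(a)])),z+.0035]))
h=[ray("scene",*f(x,y),.014) for x,y in((420,425),(783,420))]; print(1000*sum(h)/2, 1000*ray("scene",*f(683,492),.014))
```

```text
ear->centre [576.41631726  43.81940393]
ear->centre [577.16106894  43.23003973]
ear->centre [577.90509311  42.64125124]
z 0.0552 cols 518.9737664429697 669.7856016975098 rowmax 429.23274251229566 rowmin 305.47196326626835
z 0.0952 cols 511.9924572239004 666.9701246905458 rowmax 370.84692184496595 rowmin 245.5273755218774
ear expect [659.77403202 410.38383771]
[581.07362278  43.74315326  14.        ] [628.58605034  48.38353218  14.        ]
```

Run:
```python
from h import *
a=np.radians(-20.9)
e=cr('sc',220,519,.0035)[:2]; print("bench ear->centre scene",1000*(e-.0355*np.array([np.cos(a),np.sin(a)])))
import cv2
# yellow-ear centroid now and on bench, both from saved pictures
def cen(f,sc,ox,oy,x0,y0,x1,y1):
    I=cv2.imread(f).astype(float); s=I[y0:y1,x0:x1]; w=np.clip(np.minimum(s[:,:,2],s[:,:,1])-s[:,:,0]-40,0,None)
    Y,X=np.mgrid[y0:y1,x0:x1]; return ((X*w).sum()/w.sum()-ox+.5)/sc-.5, ((Y*w).sum()/w.sum()-oy+.5)/sc-.5
b=cen("pics/crop1.png",5,0,300,195,495,245,545); n=cen("pics/c5.png",6.6667,400,0,625,375,690,435)
b=(b[0]+252,b[1]+142); n=(n[0]+211,n[1]+151); print(b,n)
for (p,z,A) in((b,.0035,-20.9),(n,.0587,8.94)):
    A=np.radians(A); e=ray("scene",*p,z)[:2]; print(1000*(e-.0355*np.array([np.cos(A),np.sin(A)])))
```

```text
bench ear->centre scene [564.67482929 242.77531528]
(np.float64(295.3781553090333), np.float64(185.39349603803487)) (np.float64(248.6618313159736), np.float64(211.12696526256235))
[564.24825658 242.29879012]
[577.15185067  42.69890525]
```

Corrected targets from both cameras put the neck within about 1 mm of the present position (dy about -0.7). I'll lower in steps and watch the force.

Request:
{"api": "servo_tool", "payload": {"plan": [[[1, 0, -0.7, -10, 0, 0, 0], [1, 0, 0, -8, 0, 0, 0], [1, 0, 0, -3, 0, 0, 0], [1, 0, 0, -2, 0, 0, 0], [1, 0, 0, 0, 0, 0, 0], [1, 0, 0, 0, 0, 0, 0], [1, 0, 0, 0, 0, 0, 0]]]}}

```text
t: 11.2
tool_pos: [0.5827, 0.041, 0.0683]
orientation: [-0.243, 3.132, -0.0]
force: [0.7, 0.0, -1.4]
opening: 0.0117
```

```bash
python3 -c "from h import *; st()"
```

```text
t 11.2 p [582.7  41.   68.3] jawdeg 98.89 z [ 0. -0. -1.] F [ 0.7  0.  -1.4] M [ 0.09 -0.17  0.01] op 11.7 q [-0.02  0.19  1.67 -0.    1.28 -1.74]
```

Request:
{"api": "servo_tool", "payload": {"plan": [[[1, 0, 0.3, -1, 0, 0, 0], [1, 0, 0, -1, 0, 0, 0], [1, 0, 0, -1, 0, 0, 0], [1, 0, 0, 0, 0, 0, 0], [1, 0, 0, 0, 0, 0, 0]]]}}

```text
t: 11.7
tool_pos: [0.5825, 0.0413, 0.0651]
orientation: [0.243, -3.132, -0.0]
force: [0.1, 0.1, 0.1]
opening: 0.0119
```

Request:
{"api": "servo_tool", "payload": {"plan": [[[1, 0, 0, -1, 0, 0, 0], [1, 0, 0, -1, 0, 0, 0], [1, 0, 0, 0, 0, 0, 0], [1, 0, 0, 0, 0, 0, 0]]]}}

```text
t: 12.1
tool_pos: [0.5825, 0.0413, 0.0631]
orientation: [0.243, -3.132, 0.0]
force: [0.3, -0.3, -1.2]
opening: 0.012
```

```bash
python3 -c "from h import *; st()"
```

```text
t 12.1 p [582.5  41.3  63.1] jawdeg 98.89 z [-0. -0. -1.] F [ 0.3 -0.3 -1.2] M [ 0.05 -0.16  0.05] op 12.0 q [-0.02  0.2   1.68 -0.    1.27 -1.74]
```

Request:
{"api": "servo_tool", "payload": {"plan": [[[1, 0, 0, -1, 0, 0, 0], [1, 0, 0, -1, 0, 0, 0], [1, 0, 0, -1, 0, 0, 0], [1, 0, 0, 0, 0, 0, 0], [1, 0, 0, 0, 0, 0, 0]]]}}

```text
t: 12.6
tool_pos: [0.5825, 0.0413, 0.0601]
orientation: [0.244, -3.132, 0.0]
force: [0.3, 0.1, -1.2]
opening: 0.0119
```

Request:
{"api": "servo_tool", "payload": {"plan": [[[1, 0, 0, -1, 0, 0, 0], [1, 0, 0, -0.5, 0, 0, 0], [1, 0, 0, 0, 0, 0, 0], [1, 0, 0, 0, 0, 0, 0]]]}}

```text
t: 13.0
tool_pos: [0.5826, 0.0413, 0.0586]
orientation: [0.244, -3.132, 0.0]
force: [-0.8, -0.3, -1.1]
opening: 0.0123
```

```bash
python3 -c "from h import *; st()"
```

```text
t 13.0 p [582.6  41.3  58.6] jawdeg 98.89 z [-0. -0. -1.] F [-0.8 -0.3 -1.1] M [ 0.09 -0.15  0.05] op 12.3 q [-0.02  0.2   1.68 -0.    1.26 -1.74]
```

The rim is about 22.6 mm above the underside with no force: the lugs are in the slots. I'll start turning clockwise, descending with the thread (0.107 mm/deg).

Request:
{"api": "servo_tool", "payload": {"plan": [[[1, 0, 0, -0.5, 0, 0, 0], [1, 0, 0, -0.2, 0, 0, -0.044], [1, 0, 0, 0, 0, 0, -0.035], [1, 0, 0, -0.3, 0, 0, -0.05], [1, 0, 0, -0.3, 0, 0, -0.05], [1, 0, 0, 0, 0, 0, 0], [1, 0, 0, 0, 0, 0, 0]]]}}

```text
t: 13.7
tool_pos: [0.5826, 0.0413, 0.0573]
orientation: [-0.035, -3.141, 0.0]
force: [-0.2, 0.4, -1.0]
opening: 0.0117
```

```bash
python3 -c "from h import *; st()"
```

```text
t 13.7 p [582.6  41.3  57.3] jawdeg 88.72 z [-0. -0. -1.] F [-0.2  0.4 -1. ] M [-0.01 -0.1  -0.02] op 11.7 q [-0.02  0.2   1.68 -0.    1.26 -1.57]
```

Request:
{"api": "servo_tool", "payload": {"plan": [[[1, 0, 0, -0.3, 0, 0, -0.05], [1, 0, 0, -0.3, 0, 0, -0.05], [1, 0, 0, -0.3, 0, 0, -0.05], [1, 0, 0, -0.3, 0, 0, -0.05], [1, 0, 0, -0.3, 0, 0, -0.05], [1, 0, 0, 0, 0, 0, 0], [1, 0, 0, 0, 0, 0, 0]]]}}

```text
t: 14.4
tool_pos: [0.5826, 0.0413, 0.0559]
orientation: [0.425, 3.113, -0.0]
force: [-0.4, -0.1, -1.4]
opening: 0.0117
```

```bash
python3 -c "from h import *; st()"
```

```text
t 14.4 p [582.6  41.3  55.9] jawdeg 74.44 z [ 0. -0. -1.] F [-0.4 -0.1 -1.4] M [ 0.01 -0.15  0.05] op 11.7 q [-0.02  0.2   1.68 -0.    1.25 -1.32]
```

Request:
{"api": "servo_tool", "payload": {"plan": [[[1, 0, 0, -0.3, 0, 0, -0.05], [1, 0, 0, -0.3, 0, 0, -0.05], [1, 0, 0, 0, 0, 0, 0], [1, 0, 0, 0, 0, 0, 0]]]}}

```text
t: 14.8
tool_pos: [0.5826, 0.0413, 0.0553]
orientation: [-0.58, -3.088, 0.0]
force: [-1.2, -0.1, -0.3]
opening: 0.0119
```

```bash
python3 -c "from h import *; st()"
```

```text
t 14.8 p [582.6  41.3  55.3] jawdeg 68.72 z [-0. -0. -1.] F [-1.2 -0.1 -0.3] M [ 0.03 -0.21  0.03] op 11.9 q [-0.02  0.21  1.68 -0.    1.25 -1.22]
```

Request:
{"api": "servo_tool", "payload": {"plan": [[[1, 0, 0, -0.2, 0, 0, -0.035], [1, 0, 0, -0.2, 0, 0, -0.035], [1, 0, 0, -0.2, 0, 0, -0.035], [1, 0, 0, 0, 0, 0, 0], [1, 0, 0, 0, 0, 0, 0]]]}}

```text
t: 15.3
tool_pos: [0.5826, 0.0413, 0.0547]
orientation: [0.742, 3.053, -0.0]
force: [-0.8, 0.5, -1.3]
opening: 0.0119
```

```bash
python3 -c "from h import *; st()"
```

```text
t 15.3 p [582.6  41.3  54.7] jawdeg 62.69 z [ 0. -0. -1.] F [-0.8  0.5 -1.3] M [ 0.02 -0.15  0.04] op 11.9 q [-0.02  0.21  1.68 -0.    1.25 -1.11]
```

Request:
{"api": "servo_tool", "payload": {"plan": [[[1, 0, 0, -0.2, 0, 0, -0.035], [1, 0, 0, -0.2, 0, 0, -0.035], [1, 0, 0, 0, 0, 0, 0], [1, 0, 0, 0, 0, 0, 0]]]}}

```text
t: 15.7
tool_pos: [0.5826, 0.0413, 0.0542]
orientation: [-0.848, -3.025, -0.0]
force: [-0.5, 0.5, -1.3]
opening: 0.012
```

```bash
python3 -c "from h import *; st()"
```

```text
t 15.7 p [582.6  41.3  54.2] jawdeg 58.66 z [-0.  0. -1.] F [-0.5  0.5 -1.3] M [-0.04 -0.16  0.01] op 12.0 q [-0.02  0.21  1.68  0.    1.25 -1.04]
```

Request:
{"api": "servo_tool", "payload": {"plan": [[[1, 0, 0, -0.2, 0, 0, -0.035], [1, 0, 0, 0, 0, 0, 0], [1, 0, 0, 0, 0, 0, 0]]]}}

```text
t: 16.0
tool_pos: [0.5826, 0.0413, 0.054]
orientation: [-0.902, -3.009, 0.0]
force: [-0.2, 0.7, -1.2]
opening: 0.0121
```

```bash
python3 -c "from h import *; st()"
```

```text
t 16.0 p [582.6  41.3  54. ] jawdeg 56.65 z [-0. -0. -1.] F [-0.2  0.7 -1.2] M [ 0.04 -0.12  0.02] op 12.1 q [-0.02  0.21  1.68 -0.    1.25 -1.01]
```

Request:
{"api": "servo_tool", "payload": {"plan": [[[1, 0, 0, -0.2, 0, 0, -0.035], [1, 0, 0, 0, 0, 0, 0], [1, 0, 0, 0, 0, 0, 0]]]}}

```text
t: 16.3
tool_pos: [0.5825, 0.0414, 0.0538]
orientation: [-0.954, -2.993, 0.0]
force: [0.0, 0.1, -1.0]
opening: 0.012
```

```bash
python3 -c "from h import *; st()"
```

```text
t 16.3 p [582.5  41.4  53.8] jawdeg 54.64 z [-0.  0. -1.] F [ 0.   0.1 -1. ] M [ 0.06 -0.05  0.04] op 12.0 q [-0.02  0.21  1.68  0.    1.25 -0.97]
```

Request:
{"api": "servo_tool", "payload": {"plan": [[[1, 0, 0, -0.2, 0, 0, -0.035], [1, 0, 0, 0, 0, 0, 0], [1, 0, 0, 0, 0, 0, 0]]]}}

```text
t: 16.6
tool_pos: [0.5822, 0.0415, 0.0535]
orientation: [-1.006, -2.975, 0.0]
force: [-3.2, 1.3, 0.1]
opening: 0.0114
```

```bash
python3 -c "from h import *; st()"
```

```text
t 16.6 p [582.2  41.5  53.5] jawdeg 52.64 z [-0.001  0.    -1.   ] F [-3.2  1.3  0.1] M [0.26 0.3  0.04] op 11.4 q [-0.02  0.21  1.68  0.    1.25 -0.94]
```

A side force of 3.4 N appears at about 43.7°, near the expected stub angle. I'll go a bit further and see whether it builds up.

Request:
{"api": "servo_tool", "payload": {"plan": [[[1, 0, 0, -0.1, 0, 0, -0.02], [1, 0, 0, 0, 0, 0, 0], [1, 0, 0, 0, 0, 0, 0]]]}}

```text
t: 16.9
tool_pos: [0.5822, 0.0415, 0.0534]
orientation: [-1.038, -2.964, 0.0]
force: [-3.5, 1.6, 1.2]
opening: 0.0116
```

```bash
python3 -c "from h import *; st()"
```

```text
t 16.9 p [582.2  41.5  53.4] jawdeg 51.42 z [-0.001  0.    -1.   ] F [-3.5  1.6  1.2] M [0.5  0.7  0.14] op 11.6 q [-0.02  0.21  1.68  0.    1.25 -0.91]
```

Request:
{"api": "servo_tool", "payload": {"plan": [[[1, 0, 0, -0.1, 0, 0, -0.02], [1, 0, 0, 0, 0, 0, 0], [1, 0, 0, 0, 0, 0, 0]]]}}

```text
t: 17.2
tool_pos: [0.5821, 0.0416, 0.0533]
orientation: [-1.068, -2.953, -0.0]
force: [-4.9, 2.3, 1.4]
opening: 0.0121
```

```bash
python3 -c "from h import *; st()"
```

```text
t 17.2 p [582.1  41.6  53.3] jawdeg 50.24 z [-0.001  0.    -1.   ] F [-4.9  2.3  1.4] M [0.6  0.9  0.22] op 12.1 q [-0.02  0.21  1.68  0.    1.25 -0.89]
```

Request:
{"api": "servo_tool", "payload": {"plan": [[[1, 0, 0, -0.1, 0, 0, -0.02], [1, 0, 0, 0, 0, 0, 0], [1, 0, 0, 0, 0, 0, 0]]]}}

```text
t: 17.5
tool_pos: [0.5821, 0.0417, 0.0533]
orientation: [-1.097, -2.943, -0.0]
force: [-4.9, 2.3, 2.3]
opening: 0.0121
```

```bash
python3 -c "from h import *; st()"
```

```text
t 17.5 p [582.1  41.7  53.3] jawdeg 49.1 z [-0.001  0.    -1.   ] F [-4.9  2.3  2.3] M [0.63 0.9  0.24] op 12.1 q [-0.02  0.21  1.68  0.    1.25 -0.87]
```

Request:
{"api": "servo_tool", "payload": {"plan": [[[1, 0, 0, -0.1, 0, 0, -0.02], [1, 0, 0, 0, 0, 0, 0], [1, 0, 0, 0, 0, 0, 0]]]}}

```text
t: 17.8
tool_pos: [0.5822, 0.0415, 0.0534]
orientation: [-1.127, -2.932, 0.0]
force: [-7.2, 2.0, 3.1]
opening: 0.0122
```

Run:
```python
from h import *
import cv2
st()
S=eyes.read_camera("scene")[:,:,::-1]
cv2.imwrite("pics/c6.png",cv2.resize(S[166:241,196:296],(800,600),interpolation=cv2.INTER_CUBIC))
```

```text
t 17.8 p [582.2  41.5  53.4] jawdeg 47.96 z [-0.001  0.    -1.   ] F [-7.2  2.   3.1] M [0.5  0.92 0.28] op 12.2 q [-0.02  0.21  1.68  0.    1.25 -0.85]
```

View pics/c6.png

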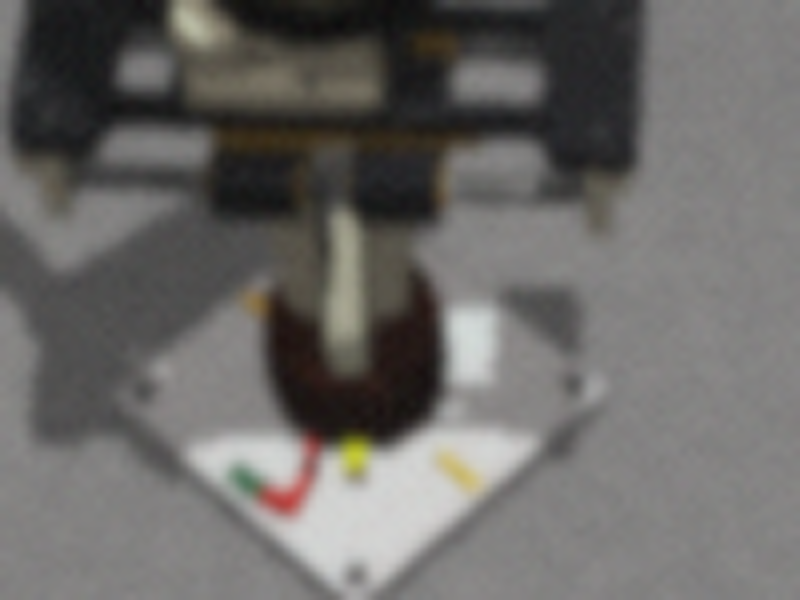

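Scene: ear at (355,457), just short of the pointer post (315,445); the pointer looks unmoved. TCP z has stuck at 53.3 (rim about 17.3, so 3.3 mm off the plate) while Mz builds to 0.28. I'll check the cap's true angle from the ear.

Run:
```python
from h import *
f=lambda x,y:((x+.5)/8-.5+196,(y+.5)/8-.5+166)
C=np.array([.5813,.0427]) 
for x,y in((355,457),(357,452)):
  for z in(.0205,.023):
    e=ray("scene",*f(x,y),z)[:2]-C; print(np.round(1000*e,1),"gauge-rel cw deg",6.4-np.degrees(np.arctan2(e[1],e[0])))
h=[ray("scene",*f(*p),.014)[:2] for p in((145,388),(572,382))]; print(sum(h)/2*1000)
# pointer needle angle now vs before (bend where needle leaves post, z~.016)
e=ray("scene",*f(290,503),.016)[:2]-C; b=cr('sg',553,517,.016)[:2]-C
for v in(e,b): print("needle tip",6.4-np.degrees(np.arctan2(v[1],v[0])),1000*np.linalg.norm(v))
```

```text
[ 24.1 -20.4] gauge-rel cw deg 46.557985879692126
[ 25.5 -21.3] gauge-rel cw deg 46.23464866396723
[ 23.  -18.6] gauge-rel cw deg 45.430555844927625
[ 24.4 -19.5] gauge-rel cw deg 45.14767472716161
[579.66280943  43.37482802]
needle tip 70.796483805967 51.550682392688145
needle tip 71.51154402577912 53.796757401017736
```

Ear at about 45°, the jaws at 48.4°, the pointer unmoved (needle 71° both before and now): the cap lags the jaws. One more gentle turn, well under 0.7 N m, to confirm a dead stop.

Request:
{"api": "servo_tool", "payload": {"plan": [[[1, 0, 0, 0, 0, 0, -0.03], [1, 0, 0, 0, 0, 0, 0], [1, 0, 0, 0, 0, 0, 0]]]}}

```text
t: 18.15
tool_pos: [0.5823, 0.0415, 0.0534]
orientation: [-1.171, -2.915, 0.0]
force: [-5.7, 1.4, 2.9]
opening: 0.0122
```

```bash
python3 -c "from h import *; st()"
```

```text
t 18.15 p [582.3  41.5  53.4] jawdeg 46.24 z [-0.001  0.    -1.   ] F [-5.7  1.4  2.9] M [0.48 0.84 0.41] op 12.2 q [-0.02  0.21  1.68  0.    1.25 -0.82]
```

The torque rises steadily (0.41 N m) with no advance: a dead stop at about 43°, rim about 3.4 mm off the plate. The cap is faulty and goes in the red tray. I'll unscrew it back to the stripes, rising with the thread.

Request:
{"api": "servo_tool", "payload": {"plan": [[[1, 0, 0, 0, 0, 0, 0.05], [1, 0, 0, 0, 0, 0, 0.05], [1, 0, 0, 0.3, 0, 0, 0.05], [1, 0, 0, 0.3, 0, 0, 0.05], [1, 0, 0, 0.3, 0, 0, 0.05], [1, 0, 0, 0.3, 0, 0, 0.05], [1, 0, 0, 0.3, 0, 0, 0.05], [1, 0, 0, 0.3, 0, 0, 0.05], [1, 0, 0, 0, 0, 0, 0], [1, 0, 0, 0, 0, 0, 0]]]}}

```text
t: 19.15
tool_pos: [0.5831, 0.041, 0.0552]
orientation: [0.571, 3.088, -0.0]
force: [0.5, -0.0, -1.0]
opening: 0.0119
```

```bash
python3 -c "from h import *; st()"
```

```text
t 19.15 p [583.1  41.   55.2] jawdeg 69.05 z [ 0.001 -0.    -1.   ] F [ 0.5 -0.  -1. ] M [ 0.05 -0.15  0.02] op 11.9 q [-0.02  0.21  1.68 -0.    1.25 -1.22]
```

Request:
{"api": "servo_tool", "payload": {"plan": [[[1, 0, 0, 0.3, 0, 0, 0.05], [1, 0, 0, 0.3, 0, 0, 0.05], [1, 0, 0, 0.3, 0, 0, 0.05], [1, 0, 0, 0.3, 0, 0, 0.05], [1, 0, 0, 0.3, 0, 0, 0.05], [1, 0, 0, 0.3, 0, 0, 0.05], [1, 0, 0, 0.2, 0, 0, 0.05], [1, 0, 0, 0.2, 0, 0, 0.05], [1, 0, 0, 0.2, 0, 0, 0.05], [1, 0, 0, 0.2, 0, 0, 0.05], [1, 0, 0, 0, 0, 0, 0], [1, 0, 0, 0, 0, 0, 0]]]}}

```text
t: 20.35
tool_pos: [0.5829, 0.0412, 0.0579]
orientation: [-0.21, 3.134, -0.0]
force: [1.1, 1.0, 1.1]
opening: 0.0119
```

```bash
python3 -c "from h import *; st()"
```

```text
t 20.35 p [582.9  41.2  57.9] jawdeg 97.67 z [ 0.001 -0.    -1.   ] F [1.1 1.  1.1] M [ 0.07 -0.24 -0.02] op 11.9 q [-0.02  0.2   1.68 -0.    1.26 -1.72]
```

Request:
{"api": "servo_tool", "payload": {"plan": [[[1, 0, 0, 1, 0, 0, 0], [1, 0, 0, 1, 0, 0, 0], [1, 0, 0, 1, 0, 0, 0], [1, 0, 0, 1, 0, 0, 0], [1, 0, 0, 0, 0, 0, 0]]]}}

```text
t: 20.85
tool_pos: [0.5826, 0.0413, 0.0618]
orientation: [-0.214, 3.134, -0.0]
force: [0.9, 0.7, -0.2]
opening: 0.0118
```

```bash
python3 -c "from h import *; st()"
```

```text
t 20.85 p [582.6  41.3  61.8] jawdeg 97.8 z [ 0. -0. -1.] F [ 0.9  0.7 -0.2] M [ 0.11 -0.2  -0.01] op 11.8 q [-0.02  0.2   1.68 -0.    1.27 -1.72]
```

It's free. I'll lift high and carry it to above the red tray, staying clear of the rack.

Request:
{"api": "servo_tool", "payload": {"plan": [[[1, 0, 0, 15, 0, 0, 0], [1, 0, 0, 25, 0, 0, 0], [1, 0, 0, 30, 0, 0, 0], [1, 0, -36, 0, 0, 0, 0], [1, 0, -36, 0, 0, 0, 0], [1, 0, -36, 0, 0, 0, 0], [1, 5, -36, 0, 0, 0, 0], [1, 10, -36, 0, 0, 0, 0], [1, 15, -36, 0, 0, 0, 0], [1, 15, -36, 0, 0, 0, 0], [1, 10, -18, 0, 0, 0, 0]]]}}

```text
t: 21.95
tool_pos: [0.6379, -0.2321, 0.133]
orientation: [-0.21, 3.134, -0.002]
force: [0.1, -0.2, -1.7]
opening: 0.0121
```

Request:
{"api": "servo_tool", "payload": {"plan": [[[1, 0, 0, -20, 0, 0, 0], [1, 0, 0, -25, 0, 0, 0], [1, 0, 0, 0, 0, 0, 0], [1, 0, 0, 0, 0, 0, 0], [1, 0, 0, 0, 0, 0, 0]]]}}

```text
t: 22.45
tool_pos: [0.6385, -0.229, 0.0889]
orientation: [-0.214, 3.132, -0.002]
force: [-1.0, 0.1, -0.5]
opening: 0.012
```

Run:
```python
from h import *
import cv2
st()
S=eyes.read_camera("scene")[:,:,::-1]
cv2.imwrite("pics/c7.png",cv2.resize(S[189:339,106:306],(800,600),interpolation=cv2.INTER_CUBIC))
```

```text
t 22.45 p [ 638.5 -229.    88.9] jawdeg 97.82 z [ 0.002 -0.001 -1.   ] F [-1.   0.1 -0.5] M [ 0.07 -0.11 -0.02] op 12.0 q [-0.42  0.41  1.37 -0.    1.36 -2.13]
```

View pics/c7.png

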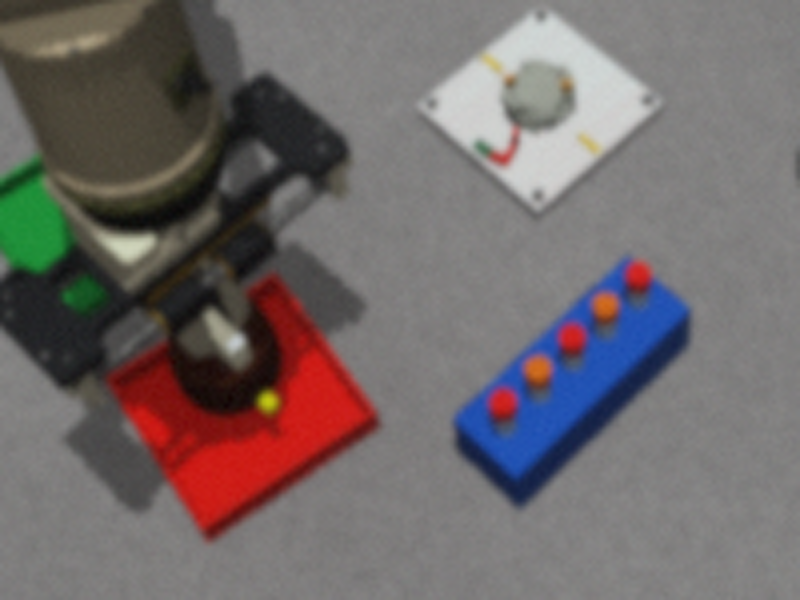

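Scene: the pointer is still at rest, the cap hangs over the red tray and bystanders are undisturbed. Next, lower it gently.

Request:
{"api": "servo_tool", "payload": {"plan": [[[1, 0, 0, -15, 0, 0, 0], [1, 0, 0, -15, 0, 0, 0], [1, 0, 0, -8, 0, 0, 0], [1, 0, 0, -4, 0, 0, 0], [1, 0, 0, 0, 0, 0, 0], [1, 0, 0, 0, 0, 0, 0], [1, 0, 0, 0, 0, 0, 0], [1, 0, 0, 0, 0, 0, 0]]]}}

```text
t: 23.3
tool_pos: [0.6381, -0.2289, 0.0454]
orientation: [-0.214, 3.133, -0.001]
force: [1.0, -0.8, -1.1]
opening: 0.0115
```

Request:
{"api": "servo_tool", "payload": {"plan": [[[1, 0, 0, -1, 0, 0, 0], [1, 0, 0, -1, 0, 0, 0], [1, 0, 0, 0, 0, 0, 0], [1, 0, 0, 0, 0, 0, 0]]]}}

```text
t: 23.7
tool_pos: [0.6375, -0.2286, 0.0425]
orientation: [0.214, -3.134, -0.0]
force: [-0.6, 0.1, -1.5]
opening: 0.0119
```

Request:
{"api": "servo_tool", "payload": {"plan": [[[1, 0, 0, -1, 0, 0, 0], [1, 0, 0, -1, 0, 0, 0], [1, 0, 0, 0, 0, 0, 0], [1, 0, 0, 0, 0, 0, 0]]]}}

```text
t: 24.1
tool_pos: [0.6375, -0.2286, 0.0405]
orientation: [0.214, -3.134, -0.0]
force: [0.1, 0.6, -0.2]
opening: 0.0117
```

Request:
{"api": "servo_tool", "payload": {"plan": [[[1, 0, 0, -0.5, 0, 0, 0], [1, 0, 0, -0.5, 0, 0, 0], [1, 0, 0, 0, 0, 0, 0], [1, 0, 0, 0, 0, 0, 0]]]}}

```text
t: 24.5
tool_pos: [0.6378, -0.2287, 0.04]
orientation: [-0.214, 3.134, -0.0]
force: [0.4, 1.3, 2.8]
opening: 0.0117
```

Contact with the floor at TCP z = 40, as expected. I'll release and withdraw.

Request:
{"api": "servo_tool", "payload": {"plan": [[[0.25, 0, 0, 0.3, 0, 0, 0], [0.25, 0, 0, 0, 0, 0, 0], [0.25, 0, 0, 0, 0, 0, 0], [0.25, 0, 0, 0, 0, 0, 0], [0.25, 0, 0, 0, 0, 0, 0], [0.25, 0, 0, 15, 0, 0, 0], [0.25, 0, 0, 30, 0, 0, 0], [0.25, 0, 0, 40, 0, 0, 0], [0.25, -40, 0, 30, 0, 0, 0], [0.25, -40, 0, 0, 0, 0, 0], [0.25, -40, 0, 0, 0, 0, 0], [0.25, -40, 0, 0, 0, 0, 0]]]}}

```text
t: 25.7
tool_pos: [0.4766, -0.2288, 0.1566]
orientation: [-0.214, 3.133, -0.002]
force: [-0.2, 0.3, 0.7]
opening: 0.0349
```

Request:
{"api": "servo_tool", "payload": {"plan": [[[0.25, 0, 0, 0, 0, 0, 0], [0.25, 0, 0, 0, 0, 0, 0], [0.25, 0, 0, 0, 0, 0, 0], [0.25, 0, 0, 0, 0, 0, 0]]]}}

```text
t: 26.1
tool_pos: [0.4788, -0.2289, 0.1558]
orientation: [-0.215, 3.133, -0.001]
force: [-0.4, -0.1, 0.5]
opening: 0.0347
```

Run:
```python
from h import *
import cv2
st()
T=eyes.read_camera("top")[:,:,::-1]
S=eyes.read_camera("scene")[:,:,::-1]
c=lambda I,x,y: cv2.resize(I[y:y+120,x:x+80],(400,600),interpolation=cv2.INTER_CUBIC)
cv2.imwrite("pics/c8.png",np.hstack([c(T,336,140),c(S,126,224)]))
```

```text
t 26.1 p [ 478.8 -228.9  155.8] jawdeg 97.84 z [ 0.001 -0.001 -1.   ] F [-0.4 -0.1  0.5] M [ 0.04 -0.09 -0.03] op 34.7 q [-0.54 -0.03  1.74  0.    1.43 -2.25]
```

View pics/c8.png

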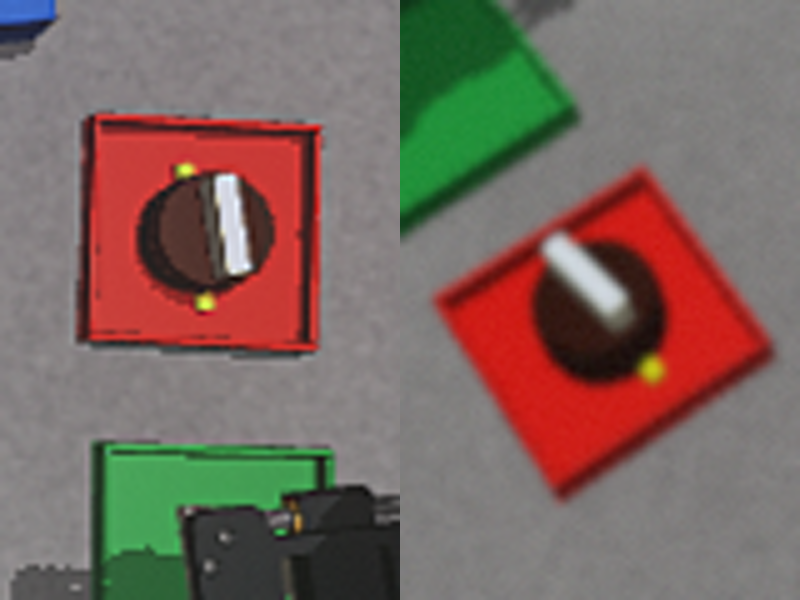

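The cap stands upright in the red tray: its ears at (185,171) and (206,301) centre on (196,236) and the tray's centre is (201,232), about 3 mm apart. The gripper is clear, so I'm handing in.

```bash
python3 -c "from plant import job; print(job.close_job())"
```

```text
the job is handed in; nothing more can be done
None
```

The brown cap stopped short on the gauge, so I treated it as faulty, unscrewed it and set it down upright in the red tray. I handed the job in at about t = 26 s; no verdict came back.

- **Gauge test:** the cap turned freely to about 43°, then stopped dead with the rim about 3.4 mm off the plate. I pushed gently against the stop, up to about 0.41 N m measured at the wrist, below the 0.7 N m that would damage the gauge. I took this as the stub because of the sudden stop near 40°; the stub itself can't be seen.
- **Pointer:** it looked unmoved at the stop (needle about 71° before and during), and still at rest after the cap came off.
- **Final check:** the top camera shows the cap about 3 mm from the red tray's centre. The gripper is open and clear. In the last views that showed them, the rack had not been moved; I took no final picture of the jar or the canister, and the arm did not go near them after the pickup.
- **Disagreements:**
  - The fingertips turned out to be about 10 mm behind the TCP, not 11 mm ahead as `robot.tips_ahead` says. My first two grasps closed on air above the cap, without touching anything, and I corrected the height from the images.
  - The two cameras differed by up to 4 mm in x. I resolved this with relative measurements.
  - The ear position seen by the scene camera was biased by about 4–5 mm.

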